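# Set the welder's programme selector and press start

### The arm

A 6-joint arm with a two-finger parallel gripper is mounted at the origin on the work surface. World frame = base frame: x ahead of the robot, y to its left, z up, the work surface at z = 0. Lengths are in m, angles in degrees, forces in N, time in s.
With the tool pointing down it reaches from about 0.35 to 0.875 m from the base axis. Payload 4.2 kg.
Tool frame: the origin (TCP) lies midway between the tips of the shut fingers; the grasp point (between the pads) lies 19 mm behind it; z points along the fingers, y is the line along which they close (so a half turn about z gives the same grasp; the last joint's range is limited). The gripper opens to 87 mm and grips with 3 to 60 N. Pads are 19 mm wide; open, the fingers measure 117 mm over their backs; the gripper's body (75 mm by 190 mm) begins 51 mm behind the grasp point.
Start: joints at [-51.704, 22.042, 0.453, 0, -68.411, -14.817], TCP at [0.249, -0.573, 0.223] pointing down, gripper open.
Joint ranges: [-179.83, 179.83], [-69.29, 118.12], [-61.27, 80.66], [-181.25, 117.63], [-171.15, -9.14], [-177.46, 177.46]. Speed limits (degrees/s): [159.86, 159.86, 180, 180, 180, 180].

### API

Orientations are given as a 3x3 rotation matrix whose columns are the frame's x, y, z axes.
In Python, from station import sense, capture, camera_params, finish_job gives the robot as it stands.
- The arm moves only by the tool drive_tool, never from a script. Its argument "rows" is a list of rows, each an object of numbers: "tx", "ty", "tz": the shift along the tool's x, y, z in cm; "ax", "ay", "az": the turn, a rotation vector about the tool's x, y, z in rad; "claw": the finger opening in cm, from 0 to 8.7. In form: [{"tx": .., "ty": .., "tz": .., "ax": .., "ay": .., "az": .., "claw": ..}, ...]. A call has 1 to 10 rows; each row shifts and turns the commanded pose from where the row before left it, along the tool's axes as they then stand; what a row does not reach is not made up. A row lasts 1/12 s, in which the tool goes at most 41.7 mm and 7.16 degrees, less where a joint would pass 70% of its speed; a pose out of reach is approached as far as the arm can. A call with a gripper value outside its range is refused whole. The fingers move at their own pace and stop on an object; the grip force is fixed at half the most. Time passes only in rows, so rows that do not move let the fingers close. It gives the time, the measured TCP pose, the force, the opening and the grip force at its end, in the units of the state.
- sense(): the state, without advancing time (a new reading comes with each control period).
- capture(name): name is "side" or "top"; returns (picture, depth): 384x512x3 uint8, red, green, blue; 384x512 float32, m along the optical axis (not along the pixel's ray), 0 where there is no reading.
- camera_params(name): a dict with "intrinsics" (3x3 intrinsics, pixels), "k1" (the pictures are not rectified: a ray, as slopes to the right and down, at radius r is drawn at 1 + k1 r^2 times it, then the intrinsics apply), "R" (3x3) and "t" (3): a world point X has camera coordinates R X + t. Camera axes: x right, y down, z forward; pixel columns grow to the right and rows downward; lengths in m; the calibration is good to about 2 mm. A picture is of the moment at which its call begins. camera_params takes no time and is no camera call.
- finish_job(): hands the job in; it is judged then, once.
The state is a dict: "time_s": time; "joints": joint angles; "joint_velocities": joint speeds; "effort": joint torques, N m; "tcp_pos": TCP position; "ee_rot": TCP orientation; "wrist_force": force on the tool from outside, world axes, zero at the start; "moment": the same for the moment, N m; "gripper_width": opening from 0.0 (shut) to 1.0 (fully open); "gripper_force": force on a finger pad.
Only numpy, scipy, OpenCV 4.12 (cv2) and the standard library are available. Lean on these libraries where they do the work, as an engineer would, in place of code of your own. Each camera call takes 0.05 s, during which the arm holds its last target. There are 200 camera calls.

### The job

Set the laser welder's control pod for the next job: with a fingertip, push the black selector handle round, click by click, until it points at the green cap and sits in that stop. Then press the orange start button fully down with a fingertip, let it come back up and move clear; do not press it while the selector is at any other stop, and leave the dish, the pick stand and the tweezers where they are.

Things in the scene. Friction and masses are not known exactly. Their poses are not given: they have to be found in the camera images.
- pod: White control pod fixed on the bench, 180 (its x) x 320 (its y) x 60 mm high; on its flat top are the selector, four coloured caps, the start button and a blank display. Origin: centre of its underside; x points away from the robot (yaw at most 0.3 rad either way), y left, z up. In this frame the selector's upright axis is at x -30, y +50 mm, the button's at x -30, y -105 mm.
- selector (a joint): Angle (rad) of the black handle, growing clockwise from above. Sprung stops every 30 degrees at 0 (points to pod +y), 0.524 .. 1.571 (pod +x) .. 3.142 (pod -y); hard ends 0.1 rad beyond. Starts at or near one of the three middle stops. Pushed just past half-way to the next stop (up to 4 N at 45 mm from the axis) it snaps into it by itself and does not run on.
- selector_axis (a point): On the selector's upright axis, at the top of its hub (34 mm across), 24 mm above the pod's top. The handle is a straight bar 14 mm wide with upright sides, from the axis out to 58 mm, 4 to 24 mm above the pod's top; a white line along it shows where it points. Orientation: x along the handle outwards, z up.
- selector_tip (a point): Outer end of the handle bar, 58 mm from the axis, half-way up the bar (14 mm above the pod's top).
- selector_mark (a point): A point straight ahead of the handle, 78 mm from the axis (20 mm beyond its tip), 4 mm above the pod's top: it lies over the centre of the cap that the handle points at.
- start (a joint): Travel (m) of the orange spring button: 0 up, 0.006 fully down; fully down takes 4 N, and it springs back.
- start_top (a point): Centre of the top of the orange button (30 mm across, in a grey housing 46 mm across), 22 mm above the pod's top; it is pressed straight down.
- cap_green_top (a point): Centre of the top of the green cap, a fixed disc 22 mm across and 4 mm high on the pod's top, 78 mm from the selector's axis. The selector has to point at this one. The four caps mark the first two and the last two stops (0, 0.524, 2.618, 3.142), in an order that changes.
- cap_yellow_top (a point): Centre of the top of the yellow cap, a fixed disc 22 mm across and 4 mm high on the pod's top, 78 mm from the selector's axis. The four caps mark the first two and the last two stops (0, 0.524, 2.618, 3.142), in an order that changes.
- cap_blue_top (a point): Centre of the top of the blue cap, a fixed disc 22 mm across and 4 mm high on the pod's top, 78 mm from the selector's axis. The four caps mark the first two and the last two stops (0, 0.524, 2.618, 3.142), in an order that changes.
- cap_red_top (a point): Centre of the top of the red cap, a fixed disc 22 mm across and 4 mm high on the pod's top, 78 mm from the selector's axis. The four caps mark the first two and the last two stops (0, 0.524, 2.618, 3.142), in an order that changes.
- dish: Bystander, loose on the bench near the pod, to be left alone. Closed clear round dish, 94 mm across, 16 mm high. Origin: centre of its underside.
- pick_stand: Bystander, loose on the bench near the pod, to be left alone. Black puck 68 mm across and 16 mm high with three upright picks, 91 mm high in all. Origin: centre of its underside.
- tweezers: Bystander, loose on the bench near the pod, to be left alone. Steel tweezers lying flat, 130 mm long (along their x), 15 mm wide, 7 mm high. Origin: under their middle, on the bench.

How it is judged (in metres and radians):
On the way, in this order (a step that is already met when the one before it is completed fails the run):
1. the selector points at the green cap and rests in that stop (horizontal distance between selector_mark and cap_green_top below 0.01 m and velocity of joint selector between -0.1 and 0.1 rad/s), for 0.3 s.
2. the start button is fully down, the selector still at the green cap (value of joint start above 0.005 m and horizontal distance between selector_mark and cap_green_top below 0.01 m), for 0.05 s.
At the end, for the whole second after the job is handed in: The selector rests in the stop of the green cap (the point 78 mm out on the handle's line within 10 mm of the cap's centre), after the button was pressed at least 5 of its 6 mm there; the button is up again (within 1.5 mm), and dish, pick stand and tweezers stand within 20 mm of where they were (horizontal distance between selector_mark and cap_green_top below 0.01 m and value of joint start below 0.0015 m and distance of each of dish, pick_stand, tweezers from where it was at the start of the episode below 0.02 m); the robot touches nothing.
It fails at once if the start button is pressed (over 2.5 mm) while the selector is not at the green cap (value of joint start above 0.0025 m and horizontal distance between selector_mark and cap_green_top above 0.014 m).
It fails at once if the dish is moved (20 mm) or lifted (distance of dish from where it was at the start of the episode above 0.02 m or height (world z) of dish above 0.015 m).
It fails at once if the pick stand is moved (20 mm) or lifted (distance of pick_stand from where it was at the start of the episode above 0.02 m or height (world z) of pick_stand above 0.015 m).
It fails at once if the tweezers is moved (20 mm) or lifted (distance of tweezers from where it was at the start of the episode above 0.02 m or height (world z) of tweezers above 0.015 m).
It also fails if it takes over 54 s, if anything falls off the work surface, if the arm or the gripper's body presses on something with over 40 N, if the wrist force passes 120 N, or if a joint passes its speed limit or range.

## Working session

There is one attempt and no reset: what is moved stays moved. The work goes in short steps, Python scripts to look and compute and a tool call to move; the robot and the scene stay as the last step left them, time stands still between calls to the robot, and variables do not carry over. Pictures are saved under pics/ and viewed, at most 10 in all, crops included, and the job is handed in when it is done.

Besides the shell and the picture viewer there is one more tool, called after "Call:" by a JSON object that holds its "name" and its "arguments", one argument or row to a line. drive_tool: Moves the arm, as the interface text tells. Its arguments: {"type":"object","properties":{"rows":{"type":"array"}},"required":["rows"]}

```bash
mkdir -p pics
cat > h.py <<'E'
import numpy as np, cv2
from station import sense, capture, camera_params, finish_job
def pts(name, depth):
    c=camera_params(name); K=np.array(c["intrinsics"]); R=np.array(c["R"]); t=np.array(c["t"])
    v,u=np.mgrid[0:384,0:512].astype(np.float32)
    n=cv2.undistortPoints(np.stack([u.ravel(),v.ravel()],1)[:,None],K,np.array([c["k1"],0,0,0.]))[:,0]
    P=np.c_[n,np.ones(len(n))]*depth.ravel()[:,None]
    return ((P-t)@R).reshape(384,512,3)
def proj(name,X):
    c=camera_params(name)
    return cv2.projectPoints(np.float64(X).reshape(-1,3),cv2.Rodrigues(np.array(c["R"]))[0],np.array(c["t"],float),np.array(c["intrinsics"]),np.array([c["k1"],0,0,0.]))[0][:,0]
E
python3 - <<'E'
from h import *
im={}
for n in("top","side"):
    p,d=capture(n); np.savez(f"{n}0.npz",p=p,d=d); im[n]=p
    cv2.imwrite(f"pics/{n}0.png",cv2.resize(p[:,:,::-1],(800,600)))
P=pts("top",np.load("top0.npz")["d"]); h=cv2.cvtColor(im["top"],cv2.COLOR_RGB2HSV)
Z=P[...,2]
for nm,lo,hi in(("green",45,80),("yellow",23,34),("blue",95,125),("red",0,6),("red2",174,180),("orange",8,20)):
    m=(h[...,0]>=lo)&(h[...,0]<=hi)&(h[...,1]>130)&(h[...,2]>70)
    n,l,s,c=cv2.connectedComponentsWithStats(m.astype(np.uint8))
    for i in range(1,n):
        if s[i,4]>25: print(nm,s[i,4],c[i].round(1),np.median(P[l==i],0).round(4))
s=sense();print(s["time_s"],s["ee_rot"],s["tcp_pos"],s["wrist_force"])
E
```

```text
yellow 57 [264.1 194.3] [0.5996 0.0557 0.0653]
blue 48 [195.4 199.3] [0.5875 0.2063 0.0652]
red 60 [203.7 182.7] [0.623  0.1876 0.0646]
orange 139017 [271.1 220.6] [0.5116 0.0015 0.0009]
orange 47 [104.9  92.5] [0.836  0.4261 0.015 ]
orange 29 [113.2 101.6] [0.8121 0.4019 0.0291]
orange 26 [101.9 104.8] [0.8118 0.4363 0.0073]
orange 76 [ 52.6 120.8] [0.7655 0.5405 0.0236]
orange 31 [ 36.8 119.5] [0.7798 0.5876 0.0075]
orange 37 [105.4 119. ] [0.7737 0.4222 0.0144]
orange 47 [ 65.6 121.8] [0.7662 0.5128 0.0155]
orange 138 [300.8 218.8] [ 0.5451 -0.024   0.0824]
0.1 [[-9.17272882e-01 -3.98258390e-01 -8.45907553e-04]
 [-3.98259278e-01  9.17271260e-01  1.72689208e-03]
 [ 8.81774269e-05  1.92092181e-03 -9.99998151e-01]] [ 0.24881234 -0.57275904  0.22157792] [-0.65487665  0.07306046  0.09275399]
```

View pics/top0.png

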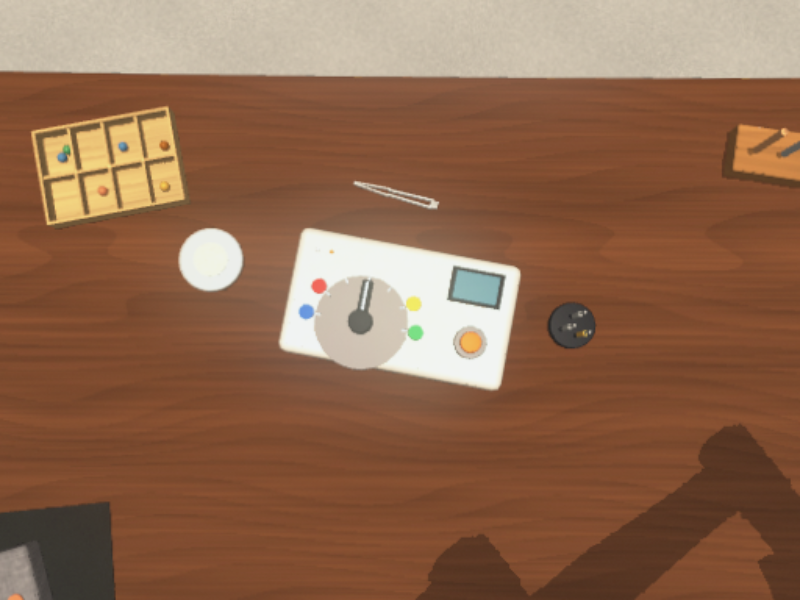

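View pics/side0.png

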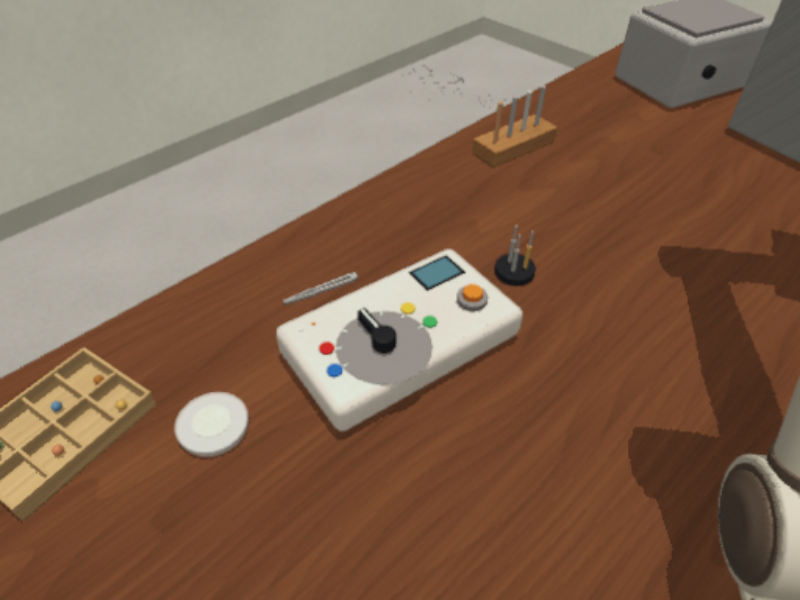

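The top view shows the handle (hub at 360,321, tip at 367,281) pointing along pod +x, i.e. stop 1.571. Green is at (415,333), the pod −y stop, so it needs three clicks clockwise. The button is at (470,342), the dish, tweezers and stand are off the pod.

```bash
cat >> h.py <<'E'
def Rz(a): return np.array([[np.cos(a),-np.sin(a)],[np.sin(a),np.cos(a)]])
def fit(obs):
    A=np.array([o[0] for o in obs]);B=np.array([o[1] for o in obs])
    a=A-A.mean(0);b=B-B.mean(0)
    th=np.arctan2((a[:,0]*b[:,1]-a[:,1]*b[:,0]).sum(),(a*b).sum())
    o=B.mean(0)-Rz(th)@A.mean(0)
    return th,o,np.linalg.norm(A@Rz(th).T+o-B,axis=1)
def cap(s): return np.array([-30,50])/1000+.078*np.array([np.sin(s),np.cos(s)])
E
python3 - <<'E'
from h import *
obs=[(cap(2.618),(.5996,.0557)),(cap(0),(.5875,.2063)),(cap(.5236),(.623,.1876)),((-.03,-.105),(.5451,-.024))]
th,o,r=fit(obs);print("yaw",th,o,r.round(4))
w=lambda p:Rz(th)@np.array(p)+o
ax=w((-.03,.05));print("axis",ax,"green",w(cap(np.pi)),"btn",w((-.03,-.105)))
z=np.load("top0.npz");p=z["p"];P=pts("top",z["d"])
# handle: dark px at right height near axis
d=np.hypot(P[...,0]-ax[0],P[...,1]-ax[1])
m=(p.max(2)<110)&(d<.066)&(d>.02)&(P[...,2]>.07)
q=P[m].mean(0);v=Rz(th).T@(q[:2]-ax);print(m.sum(),q,"sel angle",np.arctan2(v[0],v[1]))
E
```

```text
yaw -0.18066698648063745 [0.59360386 0.07426384] [0.0004 0.0008 0.0009 0.0004]
axis [0.57307643 0.12884062] green [0.55906094 0.05211014] btn [ 0.54522514 -0.02363661]
13 [0.6093822  0.12204243 0.08523344] sel angle 1.5752339946770606
```

Call:
{"name": "drive_tool", "arguments": {
  "rows": [
    {"az": -0.1226,"claw": 0},
    {"az": -0.1226,"claw": 0},
    {"az": -0.1226,"claw": 0},
    {"az": -0.1226,"claw": 0},
    {"az": -0.1226,"claw": 0},
    {"az": -0.1226,"claw": 0},
    {"az": -0.1226,"claw": 0},
    {"az": -0.1226,"claw": 0},
    {"claw": 0}
  ]
}}

```text
invalid input at $.rows[0]: expected keys tx, ty, tz, ax, ay, az, claw
```

```bash
cat >> h.py <<'E'
TH=-0.18067; O=np.array([0.59360,0.07426])
def delta(pod,z,rot=None):
    "tool-frame shift in cm to reach pod xy, world z"
    s=sense(); R=np.array(s["ee_rot"]); x=np.r_[Rz(TH)@np.array(pod)+O,z]
    print("t",s["time_s"],"tcp",np.round(s["tcp_pos"],4),"heading",np.degrees(np.arctan2(R[1,0],R[0,0])),"F",np.round(s["wrist_force"],1),"shift",(100*R.T@(x-s["tcp_pos"])).round(2))
    return s
E
python3 -c "
from h import *
delta((.015,.08),.2); print(np.round(sense()['joints'],1), np.round(sense()['ee_rot'],3))"
```

```text
t 0.1 tcp [ 0.2488 -0.5728  0.2216] heading -156.53059733925062 F [-0.7  0.1  0.1] shift [-63.09  51.42   2.25]
[-51.7  22.1   0.4  -0.  -68.4 -14.8] [[-0.917 -0.398 -0.001]
 [-0.398  0.917  0.002]
 [ 0.     0.002 -1.   ]]
```

Call:
{"name": "drive_tool", "arguments": {
  "rows": [
    {"tx": 0,"ty": 0,"tz": 0,"ax": 0,"ay": 0,"az": -0.1226,"claw": 0},
    {"tx": 0,"ty": 0,"tz": 0,"ax": 0,"ay": 0,"az": -0.1226,"claw": 0},
    {"tx": 0,"ty": 0,"tz": 0,"ax": 0,"ay": 0,"az": -0.1226,"claw": 0},
    {"tx": 0,"ty": 0,"tz": 0,"ax": 0,"ay": 0,"az": -0.1226,"claw": 0},
    {"tx": 0,"ty": 0,"tz": 0,"ax": 0,"ay": 0,"az": -0.1226,"claw": 0},
    {"tx": 0,"ty": 0,"tz": 0,"ax": 0,"ay": 0,"az": -0.1226,"claw": 0},
    {"tx": 0,"ty": 0,"tz": 0,"ax": 0,"ay": 0,"az": -0.1226,"claw": 0},
    {"tx": 0,"ty": 0,"tz": 0,"ax": 0,"ay": 0,"az": -0.1226,"claw": 0},
    {"tx": 0,"ty": 0,"tz": 0,"ax": 0,"ay": 0,"az": 0,"claw": 0}
  ]
}}

```text
time_s: 0.85
tcp_pos: [0.2489, -0.5729, 0.2219]
ee_rot: [[-0.177, -0.984, -0.001], [-0.984, 0.177, 0.001], [-0.001, 0.001, -1.0]]
wrist_force: [0.7, 0.6, 0.6]
gripper_width: 0.403
gripper_force: 0.0
```

```bash
python3 -c "
from h import *
delta((.015,.08),.2); print(np.round(sense()['joints'],1), np.round(sense()['ee_rot'],3))"
```

```text
t 0.85 tcp [ 0.2489 -0.5729  0.2219] heading -100.20824410369961 F [0.7 0.6 0.6] shift [-77.8  -23.97   2.25]
[-51.7  22.1   0.4  -0.  -68.4  41.5] [[-0.177 -0.984 -0.001]
 [-0.984  0.177  0.001]
 [-0.001  0.001 -1.   ]]
```

Call:
{"name": "drive_tool", "arguments": {
  "rows": [
    {"tx": -3.24,"ty": -1.0,"tz": 0,"ax": 0,"ay": 0,"az": 0,"claw": 0},
    {"tx": -3.24,"ty": -1.0,"tz": 0,"ax": 0,"ay": 0,"az": 0,"claw": 0},
    {"tx": -3.24,"ty": -1.0,"tz": 0,"ax": 0,"ay": 0,"az": 0,"claw": 0},
    {"tx": -3.24,"ty": -1.0,"tz": 0,"ax": 0,"ay": 0,"az": 0,"claw": 0},
    {"tx": -3.24,"ty": -1.0,"tz": 0,"ax": 0,"ay": 0,"az": 0,"claw": 0},
    {"tx": -3.24,"ty": -1.0,"tz": 0,"ax": 0,"ay": 0,"az": 0,"claw": 0},
    {"tx": -3.24,"ty": -1.0,"tz": 0,"ax": 0,"ay": 0,"az": 0,"claw": 0},
    {"tx": -3.24,"ty": -1.0,"tz": 0,"ax": 0,"ay": 0,"az": 0,"claw": 0},
    {"tx": -3.24,"ty": -1.0,"tz": 0,"ax": 0,"ay": 0,"az": 0,"claw": 0},
    {"tx": -3.24,"ty": -1.0,"tz": 0,"ax": 0,"ay": 0,"az": 0,"claw": 0}
  ]
}}

```text
time_s: 1.68
tcp_pos: [0.4057, -0.2708, 0.2225]
ee_rot: [[-0.183, -0.983, -0.0], [-0.983, 0.183, 0.0], [-0.0, 0.0, -1.0]]
wrist_force: [0.3, -0.5, -0.6]
gripper_width: 0.008
gripper_force: 0.0
```

Call:
{"name": "drive_tool", "arguments": {
  "rows": [
    {"tx": -3.24,"ty": -1.0,"tz": 0,"ax": 0,"ay": 0,"az": 0,"claw": 0},
    {"tx": -3.24,"ty": -1.0,"tz": 0,"ax": 0,"ay": 0,"az": 0,"claw": 0},
    {"tx": -3.24,"ty": -1.0,"tz": 0,"ax": 0,"ay": 0,"az": 0,"claw": 0},
    {"tx": -3.24,"ty": -1.0,"tz": 0,"ax": 0,"ay": 0,"az": 0,"claw": 0},
    {"tx": -3.24,"ty": -1.0,"tz": 0,"ax": 0,"ay": 0,"az": 0,"claw": 0},
    {"tx": -3.24,"ty": -1.0,"tz": 0,"ax": 0,"ay": 0,"az": 0,"claw": 0},
    {"tx": -3.24,"ty": -1.0,"tz": 0,"ax": 0,"ay": 0,"az": 0,"claw": 0},
    {"tx": -3.24,"ty": -1.0,"tz": 0,"ax": 0,"ay": 0,"az": 0,"claw": 0},
    {"tx": -3.24,"ty": -1.0,"tz": 0,"ax": 0,"ay": 0,"az": 0,"claw": 0},
    {"tx": -3.24,"ty": -1.0,"tz": 0,"ax": 0,"ay": 0,"az": 0,"claw": 0}
  ]
}}

```text
time_s: 2.52
tcp_pos: [0.5622, 0.0301, 0.2224]
ee_rot: [[-0.182, -0.983, -0.0], [-0.983, 0.182, -0.0], [0.0, 0.0, -1.0]]
wrist_force: [0.3, -0.6, -0.3]
gripper_width: 0.006
gripper_force: 0.0
```

Call:
{"name": "drive_tool", "arguments": {
  "rows": [
    {"tx": -3.24,"ty": -1.0,"tz": 0,"ax": 0,"ay": 0,"az": 0,"claw": 0},
    {"tx": -3.24,"ty": -1.0,"tz": 0,"ax": 0,"ay": 0,"az": 0,"claw": 0},
    {"tx": -3.24,"ty": -1.0,"tz": 0,"ax": 0,"ay": 0,"az": 0,"claw": 0},
    {"tx": -3.24,"ty": -1.0,"tz": 0,"ax": 0,"ay": 0,"az": 0,"claw": 0},
    {"tx": 0,"ty": 0,"tz": 0,"ax": 0,"ay": 0,"az": 0,"claw": 0},
    {"tx": 0,"ty": 0,"tz": 0,"ax": 0,"ay": 0,"az": 0,"claw": 0}
  ]
}}

```text
time_s: 3.02
tcp_pos: [0.6245, 0.1502, 0.2211]
ee_rot: [[-0.18, -0.984, -0.002], [-0.984, 0.18, -0.001], [0.001, 0.002, -1.0]]
wrist_force: [0.4, -0.1, 0.3]
gripper_width: 0.004
gripper_force: 0.0
```

```bash
python3 -c "
from h import *
delta((.015,.08),.072); print(np.round(sense()['joints'],1),sense()['gripper_width'])"
```

```text
t 3.0167 tcp [0.6245 0.1502 0.2211] heading -100.36464303705763 F [ 0.4 -0.1  0.3] shift [1.000e-02 1.500e-01 1.491e+01]
[ 27.9  23.9   3.1  -0.  -69.3 -38.3] 0.0044683406191967645
```

Call:
{"name": "drive_tool", "arguments": {
  "rows": [
    {"tx": 0,"ty": 0.1,"tz": 2.5,"ax": 0,"ay": 0,"az": 0,"claw": 0},
    {"tx": 0,"ty": 0,"tz": 2.5,"ax": 0,"ay": 0,"az": 0,"claw": 0},
    {"tx": 0,"ty": 0,"tz": 2.5,"ax": 0,"ay": 0,"az": 0,"claw": 0},
    {"tx": 0,"ty": 0,"tz": 2.5,"ax": 0,"ay": 0,"az": 0,"claw": 0},
    {"tx": 0,"ty": 0,"tz": 2.5,"ax": 0,"ay": 0,"az": 0,"claw": 0},
    {"tx": 0,"ty": 0,"tz": 1.2,"ax": 0,"ay": 0,"az": 0,"claw": 0},
    {"tx": 0,"ty": 0,"tz": 1.2,"ax": 0,"ay": 0,"az": 0,"claw": 0},
    {"tx": 0,"ty": 0,"tz": 0,"ax": 0,"ay": 0,"az": 0,"claw": 0}
  ]
}}

```text
time_s: 3.68
tcp_pos: [0.6222, 0.1478, 0.0715]
ee_rot: [[-0.181, -0.983, -0.004], [-0.983, 0.181, -0.002], [0.002, 0.004, -1.0]]
wrist_force: [-0.6, -0.1, 0.1]
gripper_width: 0.005
gripper_force: 0.0
```

```bash
python3 -c "
from h import *
delta((.015,.0665),.072)
p,d=capture('side');cv2.imwrite('pics/s1.png',cv2.resize(p[150:310,150:363,::-1],(800,600)))"
```

```text
t 3.6833 tcp [0.6222 0.1478 0.0715] heading -100.43139277454898 F [-0.6 -0.1  0.1] shift [ 1.09 -0.01 -0.05]
```

View pics/s1.png

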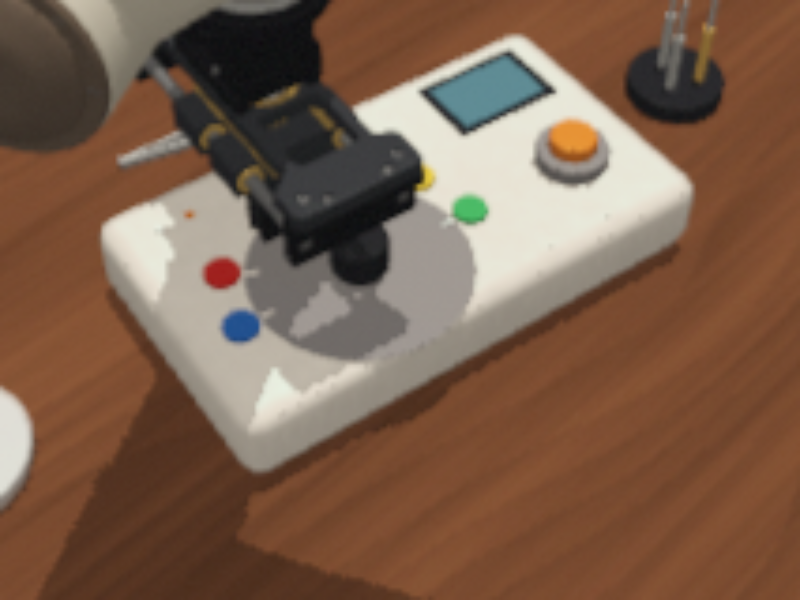

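The view shows the fingertip on the left side of the handle, just behind the hub, with clearance. Now orbiting clockwise.

Call:
{"name": "drive_tool", "arguments": {
  "rows": [
    {"tx": 0.55,"ty": 0,"tz": 0,"ax": 0,"ay": 0,"az": 0,"claw": 0},
    {"tx": 0.5,"ty": 0,"tz": 0,"ax": 0,"ay": 0,"az": 0,"claw": 0},
    {"tx": 0.4575,"ty": -0.142,"tz": 0,"ax": 0,"ay": 0,"az": 0.1,"claw": 0},
    {"tx": 0.4575,"ty": -0.142,"tz": 0,"ax": 0,"ay": 0,"az": 0.1,"claw": 0},
    {"tx": 0.4575,"ty": -0.142,"tz": 0,"ax": 0,"ay": 0,"az": 0.1,"claw": 0},
    {"tx": 0.4575,"ty": -0.142,"tz": 0,"ax": 0,"ay": 0,"az": 0.1,"claw": 0},
    {"tx": 0,"ty": 0,"tz": 0,"ax": 0,"ay": 0,"az": 0,"claw": 0},
    {"tx": 0,"ty": 0,"tz": 0,"ax": 0,"ay": 0,"az": 0,"claw": 0}
  ]
}}

```text
time_s: 4.4
tcp_pos: [0.6215, 0.1193, 0.0747]
ee_rot: [[-0.547, -0.837, 0.002], [-0.837, 0.547, 0.001], [-0.001, -0.001, -1.0]]
wrist_force: [0.3, 0.5, -0.3]
gripper_width: 0.008
gripper_force: 0.0
```

```bash
cat >> h.py <<'E'
def orbit(s):
    "tool-frame shift to put finger (r 45, trailing 16.5) for handle angle s; target heading"
    e=np.array([np.sin(s),np.cos(s)]); tr=np.array([-e[1],e[0]]) # trailing (ccw) side
    delta(np.array([-.03,.05])+.045*e+.0165*tr,.072); print("target heading",np.degrees(TH)-90-np.degrees(s-np.pi/2))
def handle(f):
    p,d=capture("side");P=pts("side",d);ax=Rz(TH)@np.array([-.03,.05])+O
    cv2.imwrite(f,cv2.resize(p[150:310,150:363,::-1],(800,600)))
E
python3 -c "
from h import *
orbit(1.571+.4);handle('pics/s2.png')"
```

```text
t 4.4 tcp [0.6215 0.1193 0.0747] heading -123.13375145565921 F [ 0.3  0.5 -0.3] shift [0.2  0.07 0.27]
target heading -123.28160990491384
```

View pics/s2.png

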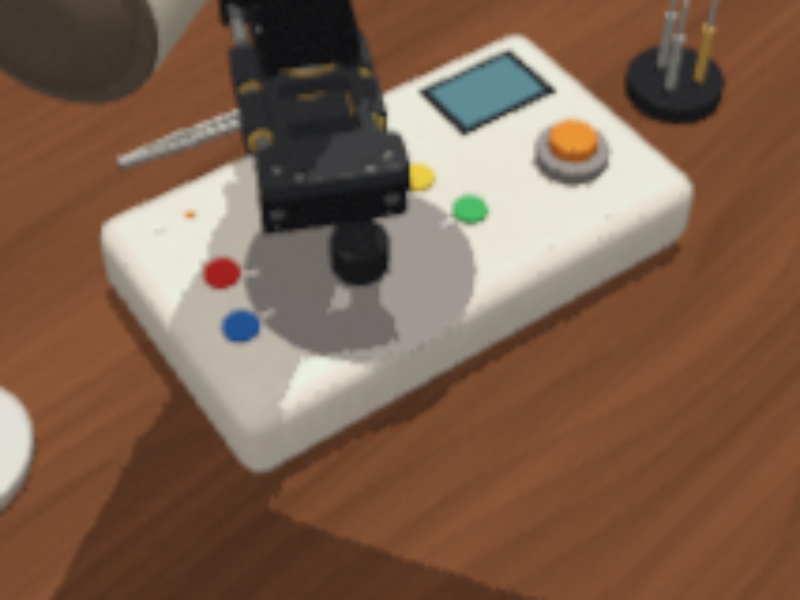

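The handle is hidden behind the fingers. Force is near zero, which fits a snap having happened. Going on, with a small correction.

Call:
{"name": "drive_tool", "arguments": {
  "rows": [
    {"tx": 0.2,"ty": 0.07,"tz": 0.2,"ax": 0,"ay": 0,"az": 0,"claw": 0},
    {"tx": 0.4575,"ty": -0.142,"tz": 0,"ax": 0,"ay": 0,"az": 0.1,"claw": 0},
    {"tx": 0.4575,"ty": -0.142,"tz": 0,"ax": 0,"ay": 0,"az": 0.1,"claw": 0},
    {"tx": 0.4575,"ty": -0.142,"tz": 0,"ax": 0,"ay": 0,"az": 0.1,"claw": 0},
    {"tx": 0.4575,"ty": -0.142,"tz": 0,"ax": 0,"ay": 0,"az": 0.1,"claw": 0},
    {"tx": 0.4575,"ty": -0.142,"tz": 0,"ax": 0,"ay": 0,"az": 0.1,"claw": 0},
    {"tx": 0,"ty": 0,"tz": 0,"ax": 0,"ay": 0,"az": 0,"claw": 0},
    {"tx": 0,"ty": 0,"tz": 0,"ax": 0,"ay": 0,"az": 0,"claw": 0}
  ]
}}

```text
time_s: 5.12
tcp_pos: [0.6083, 0.0973, 0.0716]
ee_rot: [[-0.88, -0.474, -0.0], [-0.474, 0.88, -0.0], [0.0, -0.0, -1.0]]
wrist_force: [-0.3, 0.4, 0.2]
gripper_width: 0.01
gripper_force: 0.0
```

```bash
python3 -c "
from h import *
orbit(1.571+.9)
p,d=capture('top');cv2.imwrite('pics/t2.png',cv2.resize(p[130:258,170:341,::-1],(800,600)))"
```

```text
t 5.1167 tcp [0.6083 0.0973 0.0716] heading -151.69719771811057 F [-0.3  0.4  0.2] shift [-0.03 -0.06 -0.04]
target heading -151.929499661455
```

View pics/t2.png

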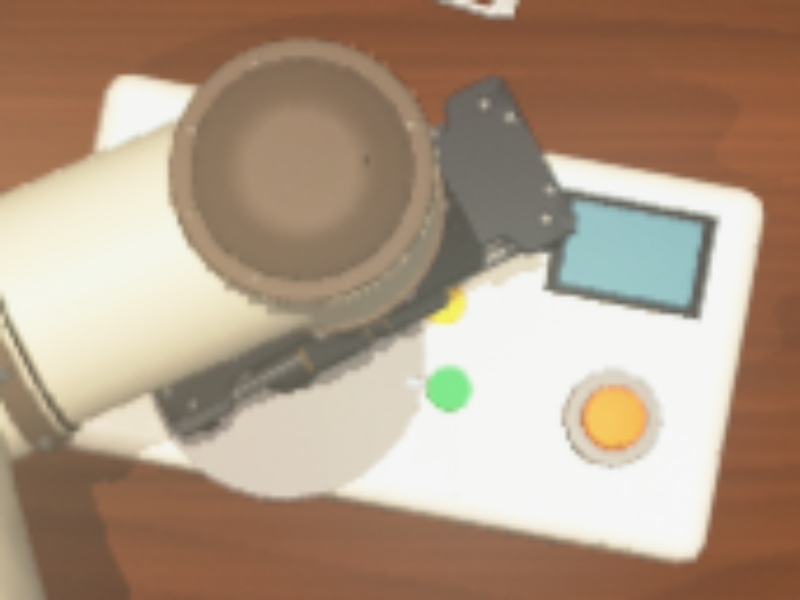

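The gripper hides the handle from above, with green at (448,388). Doing the last click, then backing off.

Call:
{"name": "drive_tool", "arguments": {
  "rows": [
    {"tx": 0.4575,"ty": -0.142,"tz": 0,"ax": 0,"ay": 0,"az": 0.1,"claw": 0},
    {"tx": 0.4575,"ty": -0.142,"tz": 0,"ax": 0,"ay": 0,"az": 0.1,"claw": 0},
    {"tx": 0.4575,"ty": -0.142,"tz": 0,"ax": 0,"ay": 0,"az": 0.1,"claw": 0},
    {"tx": 0.4575,"ty": -0.142,"tz": 0,"ax": 0,"ay": 0,"az": 0.1,"claw": 0},
    {"tx": 0.4575,"ty": -0.142,"tz": 0,"ax": 0,"ay": 0,"az": 0.1,"claw": 0},
    {"tx": 0,"ty": 0,"tz": 0,"ax": 0,"ay": 0,"az": 0,"claw": 0},
    {"tx": 0,"ty": 0,"tz": 0,"ax": 0,"ay": 0,"az": 0,"claw": 0},
    {"tx": -1,"ty": 0,"tz": 0,"ax": 0,"ay": 0,"az": 0,"claw": 0},
    {"tx": -1,"ty": 0,"tz": -2,"ax": 0,"ay": 0,"az": 0,"claw": 0},
    {"tx": 0,"ty": 0,"tz": -2.5,"ax": 0,"ay": 0,"az": 0,"claw": 0}
  ]
}}

```text
time_s: 6.0
tcp_pos: [0.6091, 0.0837, 0.1148]
ee_rot: [[-1.0, 0.006, -0.004], [0.006, 1.0, -0.002], [0.004, -0.002, -1.0]]
wrist_force: [1.1, -0.6, 0.2]
gripper_width: 0.004
gripper_force: 0.0
```

Call:
{"name": "drive_tool", "arguments": {
  "rows": [
    {"tx": -1.5,"ty": 0,"tz": -3,"ax": 0,"ay": 0,"az": 0,"claw": 0},
    {"tx": -3.5,"ty": 0,"tz": 0,"ax": 0,"ay": 0,"az": 0,"claw": 0},
    {"tx": -3.5,"ty": 0,"tz": 0,"ax": 0,"ay": 0,"az": 0,"claw": 0},
    {"tx": 0,"ty": 0,"tz": 0,"ax": 0,"ay": 0,"az": 0,"claw": 0},
    {"tx": 0,"ty": 0,"tz": 0,"ax": 0,"ay": 0,"az": 0,"claw": 0}
  ]
}}

```text
time_s: 6.42
tcp_pos: [0.6946, 0.0831, 0.1448]
ee_rot: [[-1.0, 0.007, -0.002], [0.007, 1.0, -0.0], [0.002, -0.0, -1.0]]
wrist_force: [0.3, 0.5, -0.9]
gripper_width: 0.007
gripper_force: 0.0
```

```bash
python3 -c "
from h import *
delta((-.03,-.105),.13);handle('pics/s3.png')"
```

```text
t 6.4167 tcp [0.6946 0.0831 0.1448] heading 179.57082192678408 F [ 0.3  0.5 -0.9] shift [ 14.85 -10.78   1.51]
```

View pics/s3.png

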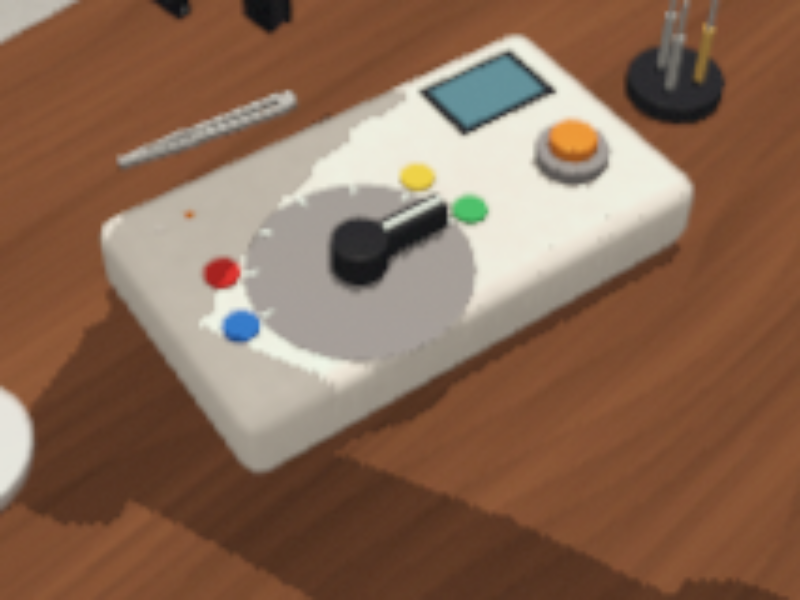

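The handle now lies toward the green cap (tip 440,205; cap 470,208). I'll check the angle by numbers.

```bash
python3 -c "
from h import *
ax=Rz(TH)@np.array([-.03,.05])+O
for n in ('side','top'):
    p,d=capture(n);P=pts(n,d)
    r=np.hypot(P[...,0]-ax[0],P[...,1]-ax[1])
    m=(p.max(2)<140)&(r<.066)&(r>.02)&(P[...,2]>.072)&(P[...,2]<.092)
    if m.sum():
        q=P[m].mean(0);v=Rz(TH).T@(q[:2]-ax);print(n,m.sum(),q,np.arctan2(v[0],v[1]))
"
```

```text
side 98 [0.56218426 0.09320319 0.08046785] -3.0257062461937716
top 62 [0.56613215 0.08979789 0.08466165] 3.136870200244938
```

Call:
{"name": "drive_tool", "arguments": {
  "rows": [
    {"tx": 2.5,"ty": -1.8,"tz": 0,"ax": 0,"ay": 0,"az": 0,"claw": 0},
    {"tx": 2.5,"ty": -1.8,"tz": 0,"ax": 0,"ay": 0,"az": 0,"claw": 0},
    {"tx": 2.5,"ty": -1.8,"tz": 0,"ax": 0,"ay": 0,"az": 0,"claw": 0},
    {"tx": 2.5,"ty": -1.8,"tz": 0,"ax": 0,"ay": 0,"az": 0,"claw": 0},
    {"tx": 2.5,"ty": -1.8,"tz": 0,"ax": 0,"ay": 0,"az": 0,"claw": 0},
    {"tx": 2.35,"ty": -1.8,"tz": 0,"ax": 0,"ay": 0,"az": 0,"claw": 0},
    {"tx": 0,"ty": 0,"tz": 1.5,"ax": 0,"ay": 0,"az": 0,"claw": 0},
    {"tx": 0,"ty": 0,"tz": 1.5,"ax": 0,"ay": 0,"az": 0,"claw": 0},
    {"tx": 0,"ty": 0,"tz": 0,"ax": 0,"ay": 0,"az": 0,"claw": 0},
    {"tx": 0,"ty": 0,"tz": 0,"ax": 0,"ay": 0,"az": 0,"claw": 0}
  ]
}}

```text
time_s: 7.4
tcp_pos: [0.5433, -0.0236, 0.1168]
ee_rot: [[-1.0, 0.008, -0.001], [0.008, 1.0, -0.0], [0.001, -0.0, -1.0]]
wrist_force: [1.8, 0.0, -0.2]
gripper_width: 0.01
gripper_force: 0.0
```

```bash
python3 -c "
from h import *
delta((-.03,-.105),.0765)"
```

```text
t 7.4 tcp [ 0.5433 -0.0236  0.1168] heading 179.52712101479042 F [ 1.8  0.  -0.2] shift [-0.19 -0.    4.03]
```

The selector sits at 3.137, the green stop. Pressing in steps.

Call:
{"name": "drive_tool", "arguments": {
  "rows": [
    {"tx": -0.2,"ty": 0,"tz": 1.6,"ax": 0,"ay": 0,"az": 0,"claw": 0},
    {"tx": 0,"ty": 0,"tz": 1.6,"ax": 0,"ay": 0,"az": 0,"claw": 0},
    {"tx": 0,"ty": 0,"tz": 0.3,"ax": 0,"ay": 0,"az": 0,"claw": 0},
    {"tx": 0,"ty": 0,"tz": 0.3,"ax": 0,"ay": 0,"az": 0,"claw": 0},
    {"tx": 0,"ty": 0,"tz": 0.2,"ax": 0,"ay": 0,"az": 0,"claw": 0},
    {"tx": 0,"ty": 0,"tz": 0,"ax": 0,"ay": 0,"az": 0,"claw": 0},
    {"tx": 0,"ty": 0,"tz": 0,"ax": 0,"ay": 0,"az": 0,"claw": 0}
  ]
}}

```text
time_s: 7.98
tcp_pos: [0.5463, -0.0234, 0.0774]
ee_rot: [[-1.0, 0.009, 0.0], [0.009, 1.0, 0.0], [-0.0, 0.0, -1.0]]
wrist_force: [-2.8, 0.6, 3.1]
gripper_width: 0.005
gripper_force: 1.7
```

Call:
{"name": "drive_tool", "arguments": {
  "rows": [
    {"tx": 0,"ty": 0,"tz": 0.1,"ax": 0,"ay": 0,"az": 0,"claw": 0},
    {"tx": 0,"ty": 0,"tz": 0.1,"ax": 0,"ay": 0,"az": 0,"claw": 0},
    {"tx": 0,"ty": 0,"tz": 0,"ax": 0,"ay": 0,"az": 0,"claw": 0},
    {"tx": 0,"ty": 0,"tz": 0,"ax": 0,"ay": 0,"az": 0,"claw": 0}
  ]
}}

```text
time_s: 8.32
tcp_pos: [0.5465, -0.0235, 0.0763]
ee_rot: [[-1.0, 0.009, 0.001], [0.009, 1.0, -0.0], [-0.001, -0.0, -1.0]]
wrist_force: [-5.4, 1.8, 10.8]
gripper_width: 0.006
gripper_force: 5.3
```

Call:
{"name": "drive_tool", "arguments": {
  "rows": [
    {"tx": 0,"ty": 0,"tz": 0.1,"ax": 0,"ay": 0,"az": 0,"claw": 0},
    {"tx": 0,"ty": 0,"tz": 0,"ax": 0,"ay": 0,"az": 0,"claw": 0},
    {"tx": 0,"ty": 0,"tz": 0,"ax": 0,"ay": 0,"az": 0,"claw": 0},
    {"tx": 0,"ty": 0,"tz": 0,"ax": 0,"ay": 0,"az": 0,"claw": 0}
  ]
}}

```text
time_s: 8.65
tcp_pos: [0.5466, -0.0235, 0.0762]
ee_rot: [[-1.0, 0.008, 0.001], [0.008, 1.0, -0.0], [-0.001, -0.0, -1.0]]
wrist_force: [-7.8, 3.3, 15.5]
gripper_width: 0.008
gripper_force: 7.8
```

```bash
python3 -c "
from h import *
delta((-.03,-.105),.0765);p,d=capture('side');cv2.imwrite('pics/s4.png',cv2.resize(p[160:240,260:367,::-1],(800,600)))"
```

```text
t 8.65 tcp [ 0.5466 -0.0235  0.0762] heading 179.5168373797859 F [-7.8  3.3 15.5] shift [ 0.13 -0.01 -0.03]
```

View pics/s4.png

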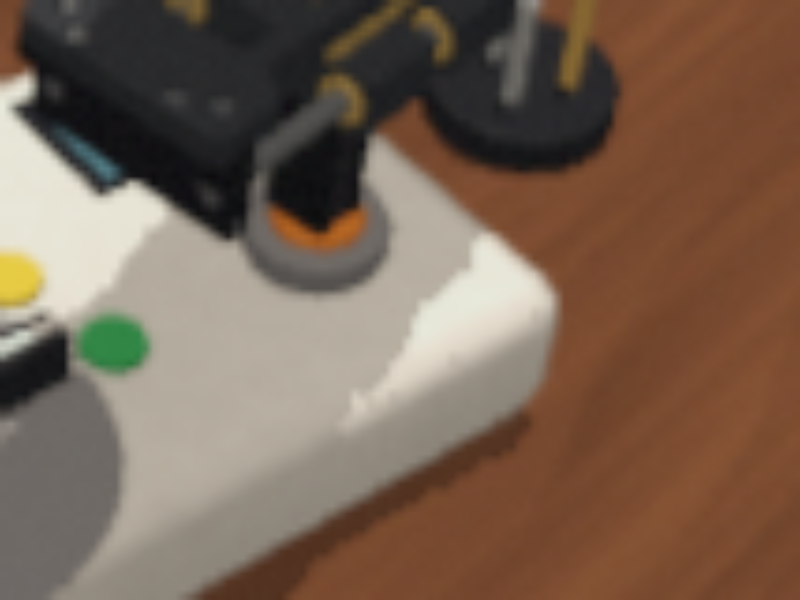

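The fingertip rests on the orange button at (315,225), which is nearly flush with its housing, and z stays fixed while the force climbs. That means it is fully down, so I'm releasing straight up.

Call:
{"name": "drive_tool", "arguments": {
  "rows": [
    {"tx": 0,"ty": 0,"tz": -0.5,"ax": 0,"ay": 0,"az": 0,"claw": 0},
    {"tx": 0,"ty": 0,"tz": -1,"ax": 0,"ay": 0,"az": 0,"claw": 0},
    {"tx": 0,"ty": 0,"tz": -2.5,"ax": 0,"ay": 0,"az": 0,"claw": 0},
    {"tx": 0,"ty": 0,"tz": -3,"ax": 0,"ay": 0,"az": 0,"claw": 0},
    {"tx": 0,"ty": 0,"tz": -3,"ax": 0,"ay": 0,"az": 0,"claw": 0},
    {"tx": 3,"ty": 0,"tz": -2,"ax": 0,"ay": 0,"az": 0,"claw": 0},
    {"tx": 3,"ty": 0,"tz": 0,"ax": 0,"ay": 0,"az": 0,"claw": 0},
    {"tx": 3,"ty": 0,"tz": 0,"ax": 0,"ay": 0,"az": 0,"claw": 0},
    {"tx": 0,"ty": 0,"tz": 0,"ax": 0,"ay": 0,"az": 0,"claw": 0},
    {"tx": 0,"ty": 0,"tz": 0,"ax": 0,"ay": 0,"az": 0,"claw": 0}
  ]
}}

```text
time_s: 9.53
tcp_pos: [0.4559, -0.0228, 0.1946]
ee_rot: [[-1.0, 0.009, 0.003], [0.009, 1.0, 0.001], [-0.003, 0.001, -1.0]]
wrist_force: [0.3, 0.0, -0.3]
gripper_width: 0.005
gripper_force: 0.0
```

```bash
python3 -c "
from h import *
s=sense();print(s['tcp_pos'],s['wrist_force']);p,d=capture('side');P=pts('side',d);b=Rz(TH)@np.array([-.03,-.105])+O
m=np.hypot(P[...,0]-b[0],P[...,1]-b[1])<.01;print('button z',np.median(P[m],0))
cv2.imwrite('pics/s5.png',cv2.resize(p[:,:,::-1],(800,600)))"
```

```text
[ 0.45590805 -0.02283005  0.19461331] [ 0.34117406  0.01631851 -0.34410139]
button z [ 0.54564205 -0.02393766  0.0827919 ]
```

View pics/s5.png

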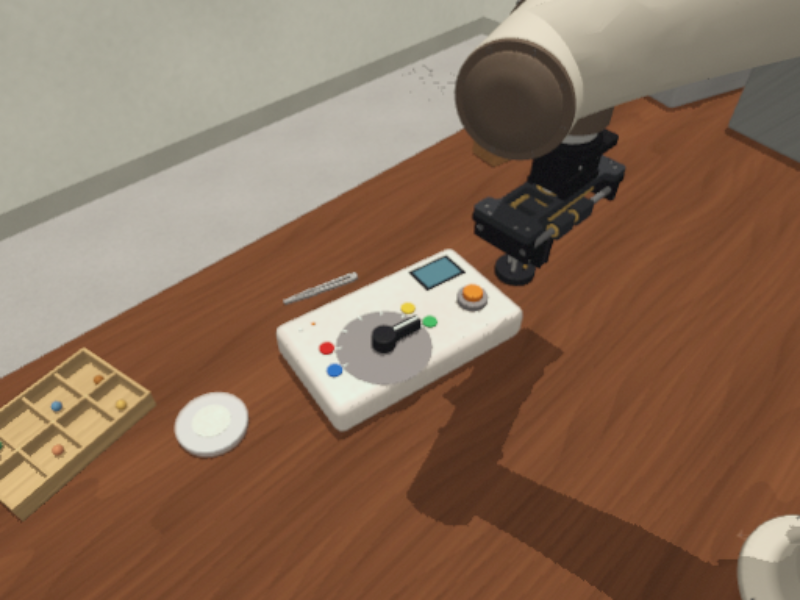

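The picture shows the handle at the green cap (430,321) and the button up (473,293). The dish, tweezers and stand haven't moved, and the arm is clear.

```bash
python3 -c "
from h import *
print(finish_job())"
```

```text
the job is handed in; nothing more can be done
None
```

The job is handed in (no verdict came back): the selector is in the green cap's stop, the start button was pressed fully down there and is back up, and the dish, pick stand and tweezers look unmoved in the last picture, with the arm clear.

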